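Raise the price-card post at the pottery stall and hold it up

TASK

Raise the price-card post on the pottery stall. First press its sprung hold-down lever right down until it clicks over and stays down by itself; then take the black grip on top of the pole so that the push button in its side is squeezed fully in, pull the pole straight up past its first stop to its second stop, which is the end of its travel, and finish while still holding it up there, button squeezed. Leave the crockery and pots around it where they stand.

Things in the scene. Friction and masses are not known exactly. Their poses are not given: they have to be found in the camera images.
- stand: the price-card post's fixed part, fastened to the table: dark steel foot 170 mm across, 16 mm high; upright aluminium tube 32 mm across, 130 mm high, black collar near its top. Origin: centre of the foot's underside, on the tube's axis. z up; x points to the side where the hold-down lever sticks out; y to the side where the push button sticks out of the grip
- hold_lever (a joint): sprung hold-down lever (rad), on a level pivot along the stand's y axis. 0: up as at the start, its hook blocks the pole; grows as the outer end is pressed down; 0.5: fully down at its stop. It springs back if let go before 0.37; beyond that a ball detent holds it down at about 0.46. Pressing at the pad takes 2 N, rising to about 6 N at the detent (0.33); the stop is solid
- lever_pad (a point): centre of the upper face of the lever's black rubber pad (34 mm along the lever, 32 mm across), 99 mm from the tube's axis along the stand's x. At the start 134 mm above the table, tilted 0.25 rad, outer edge higher; fully down 97 mm above the table, tilted 0.25 rad the other way, at the same place seen from above within 3 mm
- pole (a joint): how far the telescoping pole is drawn straight up out of the tube (m). 0: fully in; 0.045: first stop; 0.090: second stop, solid end of travel. A spring pin locks it at each of these unless the button is squeezed; squeezed, it slides freely past the first stop. Pole, grip and card weigh 0.2 to 0.5 kg; friction 1 to 2 N
- grip_head: the black grip on top of the pole, a block 28 mm along the stand's x, 30 mm along its y, 50 mm tall; origin at its centre; axes as the stand's. The push button sits in its +y face: pinch the grip across y, one finger on the button. Nothing above it; lever hook 40 mm and card wire 42 mm below its centre
- grip_center (a point): centre of the black grip, half-way up, on the pole's axis; 190 mm above the table when the pole is down, 280 mm at the second stop
- button (a joint): how far the push button is squeezed into the grip (m). 0: out; 0.008: fully in. The lock is free beyond 0.006. Spring 2.5 N at the start, 8 N fully in
- button_face (a point): centre of the outer face of the round aluminium push button, 20 mm across, in the middle of the grip's +y face, level with the grip's centre; 9 mm proud of the face when out, 1 mm when fully in (the grip measures 39 mm across the button before, 31 mm squeezed)
- price_card (a point): centre of the thin white price card (84 mm wide along the stand's y, 60 mm tall) that hangs on the pole 74 mm from the tube's axis on the -y side; 118 mm above the table when the pole is down, rises with the pole
- mug: bystander: blue ceramic mug, 76 mm across, 85 mm tall, upright; origin at the centre of its underside
- clay_cup: bystander: terracotta cup, 72 mm across, 75 mm tall, upright; origin at the centre of its underside
- jar: bystander: amber glass jar, 68 mm across, 90 mm tall; origin at the centre of its underside
- pestle: bystander: grey stone pestle standing on its thick end, 60 mm across, 90 mm tall; origin at the centre of its underside
- casserole: bystander: terracotta casserole with lid, about 150 mm across the handles, about 105 mm tall; origin at the centre of its underside
- mortar: bystander: grey stone mortar on three feet, 144 mm across, 95 mm tall; origin under its centre at table height
- steel_pot: bystander: small steel pot with lid and black knob, 134 mm across, 103 mm tall; origin at the centre of its underside
Mind the look-alikes: they are no part of the job. What is meant by the stand is not green, and is the larger of those in its own colour.

How it is judged:
By the outcome, as a careful person would: the job done as asked, in the order asked, and still so for the second after the job is handed in, while the arm keeps its last pose, push and grip.
It also fails if it takes over 45 s, if anything falls off the work surface, if the arm or the gripper's body presses on something with over 40 N, if the wrist force passes 120 N, or if a joint passes its speed limit or range.

ROBOT

A 7-joint arm with a two-finger parallel gripper is mounted at the origin on the work surface. World frame = base frame: x ahead of the robot, y to its left, z up, the work surface at z = 0. Lengths are in m, angles in rad, forces in N, time in s.
With the tool pointing down it reaches from about 0.4 to 0.85 m from the base axis. Payload 4.5 kg.
Tool frame: the origin (TCP) lies at the very end of the fingers, on their centre line; the grasp point (between the pads) lies 19 mm behind it (r.pinch_z is the distance from the TCP to the grasp point, in m); z points along the fingers, y is the line along which they close (so a half turn about z gives the same grasp; the last joint's range is limited). The gripper opens to 88 mm and grips with 3 to 60 N. Pads are 18 mm wide; open, the fingers measure 123 mm over their backs; the gripper's body (75 mm by 187 mm) begins 45 mm behind the grasp point.
Start: joints at [1.156, 0.689, -0.195, 1.565, 0.157, 0.902, -0.215], TCP at [0.271, -0.563, 0.239] pointing down, gripper open.
Joint ranges: [-3.01, 3.01], [-0.46, 2.08], [-1.47, 1.51], [0.13, 2.56], [-1, 4.14], [0.04, 2.09], [-2.66, 2.66]. Speed limits (rad/s): [2.57, 2.57, 3.14, 3.14, 3.14, 3.14, 3.14].

INTERFACE

Orientations are given as a unit quaternion [x, y, z, w].
In Python, from plant import r, cams gives the robot as it stands.
- The arm moves only by the shell command python3 -m pendant 'ROWS' [FORCE]. ROWS is JSON, a list of rows, each a list of 3 entries, a list of its own where there are three numbers: the closure, from -1 (fully open) to 1 (shut), then the shift along the tool's x, y, z in mm, then the turn, a rotation vector about the tool's x, y, z in degrees. A call has 1 to 8 rows; each row shifts and turns the commanded pose from where the row before left it, along the tool's axes as they then stand; what a row does not reach is not made up. A row lasts 1/8 s, in which the tool goes at most 62.5 mm and 10.7 degrees, less where a joint would pass 70% of its speed; a pose out of reach is approached as far as the arm can. A call with a gripper value outside its range is refused whole. The fingers move at their own pace and stop on an object; FORCE is the grip in N (left out, the last holds). Time passes only in rows, so rows that do not move let the fingers close. It gives the time, the measured TCP pose, the force, the opening and the grip force at its end, in the units of the state.
- r.get_state(): the state, without advancing time (a new reading comes with each control period).
- cams.snapshot(name): name is "scene" or "top" or "wrist"; returns a dict with "img" (400x640x3 uint8, red, green, blue), "camera_matrix" (3x3 intrinsics, pixels), "camera_from_world" (4x4, takes a point from world to camera coordinates); the wrist camera has in their place "tool_from_camera" (4x4, takes a point from camera to tool coordinates, whose origin is the TCP and whose axes are the flange's). Camera axes: x right, y up, looking along -z (the intrinsics and any distortion apply to the point x, -y, -z); pixel columns grow to the right and rows downward; lengths in m; the calibration is good to about 2 mm. The wrist camera is an equidistant fisheye: a pixel r from the principal point sees the ray r / f radians off the axis. A picture is of the moment at which its call begins: read the wrist's pose just before it. There is no depth.
- r.finish_job(): hands the job in; it is judged then, once.
The state is a dict: "clock": time; "q": joint angles; "qd": joint speeds; "joint_torque": joint torques, N m; "tool_pos": TCP position; "eef_rot": TCP orientation; "contact_force": force on the tool from outside, world axes, zero at the start; "moment": the same for the moment, N m; "opening": opening from 0.0 (shut) to 1.0 (fully open); "finger_force": force on a finger pad.
Only numpy, scipy, OpenCV 4.12 (cv2) and the standard library are available. Lean on these libraries where they do the work, as an engineer would, in place of code of your own. Each camera call takes 0.05 s, during which the arm holds its last target. There are 200 camera calls.

## Working session

There is one attempt and no reset: what is moved stays moved. The work goes in short steps, Python scripts to look and compute and a shell command to move; the robot and the scene stay as the last step left them, time stands still between calls to the robot, and variables do not carry over. Pictures are saved under pics/ and viewed, at most 10 in all, crops included, and the job is handed in when it is done.

```bash
mkdir -p pics; ls; python3 - <<'E'
from plant import r,cams
import cv2,json,pickle
for n in("scene","top"):
    s=cams.snapshot(n); cv2.imwrite(f"pics/{n}0.png",s["img"][:,:,::-1]); pickle.dump(s,open(n+".pkl","wb"))
    print(n,s["camera_matrix"],s["camera_from_world"],[k for k in s])
st=r.get_state();print(st["tool_pos"],st["eef_rot"],r.pinch_z)
E
```

```text
pics
scene [[370.19518198   0.         318.52641538]
 [  0.         370.19518198 201.76901364]
 [  0.           0.           1.        ]] [[-0.70616861  0.70803257 -0.00397173  0.34879934]
 [-0.5940799  -0.58944539  0.54737848  0.23726679]
 [ 0.38522067  0.38890103  0.83687575 -1.59205966]
 [ 0.          0.          0.          1.        ]] ['img', 'camera_matrix', 'camera_from_world']
top [[444.25624248   0.         319.92428945]
 [  0.         444.25624248 197.85374744]
 [  0.           0.           1.        ]] [[-0.01729406 -0.99984934  0.00148423 -0.00418755]
 [ 0.98662589 -0.01682467  0.16213046 -0.53511607]
 [-0.16208107  0.00426827  0.98676821 -1.38310815]
 [ 0.          0.          0.          1.        ]] ['img', 'camera_matrix', 'camera_from_world']
[ 0.27090464 -0.56263281  0.23802032] [ 9.74918692e-01  2.22559899e-01 -2.26845595e-04 -7.64379229e-04] 0.0187
```

View pics/scene0.png

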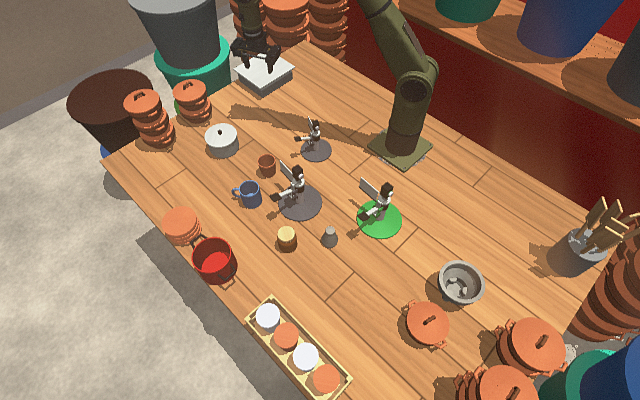

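View pics/top0.png

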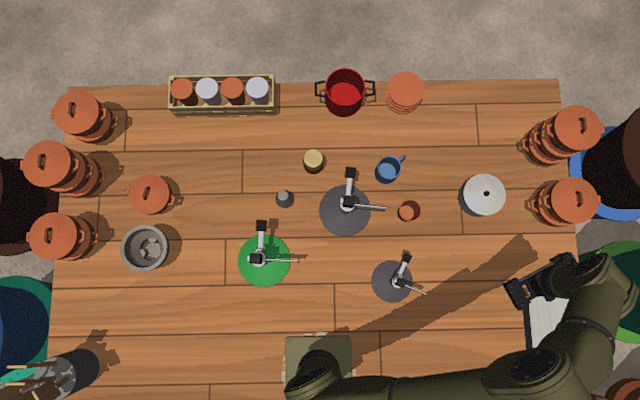

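The scene picture shows two dark stands and one green one. The larger dark one is the target, at top-view (345,210), with its lever pad near (350,173) and card to the right (365–385,208). Next I'll take a zoomed crop and measure.

```bash
cat > h.py <<'E'
import numpy as np
def ray(s,u,v):
    K=s["camera_matrix"];T=s["camera_from_world"];R=T[:3,:3];c=-R.T@T[:3,3]
    d=np.array([(u-K[0,2])/K[0,0],-(v-K[1,2])/K[1,1],-1.]);return c,R.T@d
def onz(s,u,v,z):
    c,d=ray(s,u,v);return c+d*(z-c[2])/d[2]
def proj(s,p):
    K=s["camera_matrix"];T=s["camera_from_world"];q=T[:3,:3]@np.array(p)+T[:3,3]
    return np.array([K[0,2]-K[0,0]*q[0]/q[2],K[1,2]+K[1,1]*q[1]/q[2]])
E
python3 - <<'E'
import cv2,pickle,numpy as np
from h import *
t=pickle.load(open("top.pkl","rb"));s=pickle.load(open("scene.pkl","rb"))
a=cv2.resize(t["img"][145:245,300:430],None,fx=6,fy=6,interpolation=cv2.INTER_CUBIC)[:,:,::-1]
cv2.imwrite("pics/t1.png",a[:, :800])
b=cv2.resize(s["img"][145:230,225:330],None,fx=7,fy=7,interpolation=cv2.INTER_CUBIC)[:,:,::-1]
cv2.imwrite("pics/s1.png",b)
im=t["img"].astype(int);hsv=cv2.cvtColor(t["img"],cv2.COLOR_RGB2HSV)
m=((hsv[...,1]<70)&(hsv[...,2]>45)&(hsv[...,2]<130)).astype(np.uint8)
m[:, :310]=0;m[:,380:]=0;m[:175]=0;m[245:]=0
n,l,stt,c=cv2.connectedComponentsWithStats(m);i=1+stt[1:,4].argmax();print(stt[i],c[i])
cn=max(cv2.findContours((l==i).astype(np.uint8),cv2.RETR_EXTERNAL,cv2.CHAIN_APPROX_NONE)[0],key=cv2.contourArea)
P=np.array([onz(t,u,v,.016)[:2] for u,v in cv2.convexHull(cn)[:,0]]).astype(np.float32)
print(cv2.minEnclosingCircle(P), cv2.fitEllipse(P))
E
```

```text
[ 319  185   61   51 1820] [344.2532967  211.39175824]
((0.49777138233184814, -0.10766925662755966), 0.0982140302658081) ((0.498324990272522, -0.10239623486995697), (0.16209125518798828, 0.1919535994529724), 1.4421350955963135)
```

View pics/t1.png

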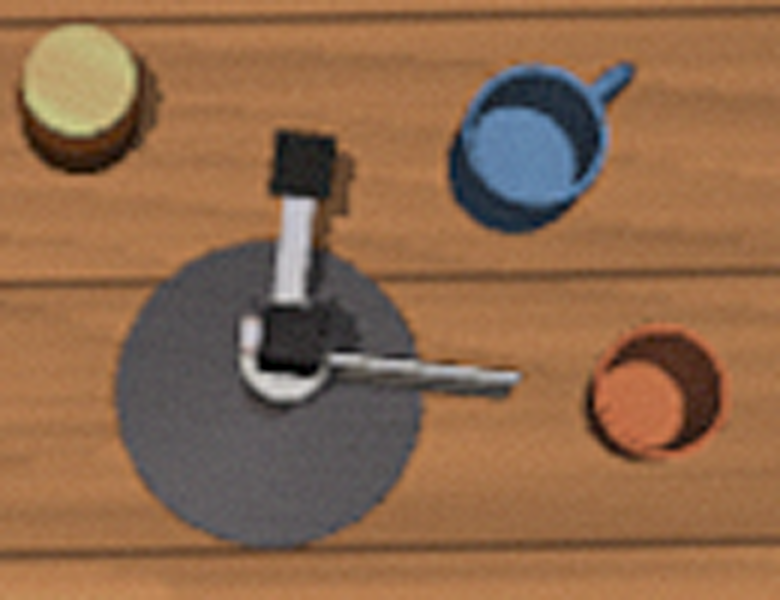

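View pics/s1.png

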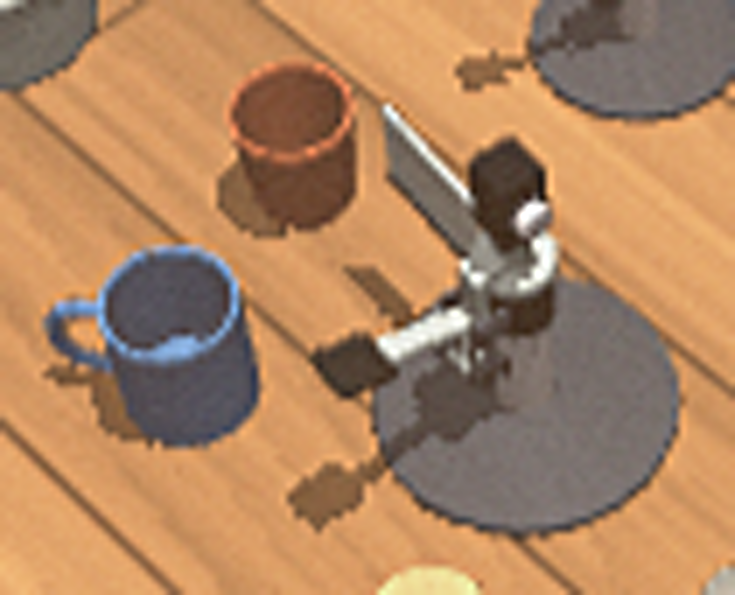

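The top crop shows the foot circle centred at full-frame (345,210.5), the pad at (350.5,172.5), the grip at about (349,201) and the card tip at (386,208). The scene crop shows the button on the grip's far side from the card, at (301.4,176), and the pad at (275.7,197).

```bash
python3 - <<'E'
import pickle,numpy as np
from h import *
t=pickle.load(open("top.pkl","rb"));s=pickle.load(open("scene.pkl","rb"))
f=onz(t,345.0,210.5,.016);p=onz(t,350.5,172.6,.134);g=onz(t,349.2,201,.21);b=onz(s,301.4,176,.19)
print("foot",f,"pad",p,"grip",g,"button",b)
d=p-f;print("len",np.hypot(*d[:2]),"yaw",np.degrees(np.arctan2(d[1],d[0])))
for n,(u,v) in dict(card=(386,208)).items(): print(n,onz(t,u,v,.148))
print("mug",onz(t,535/6+300,125/6+145,.085),"handle",onz(t,620/6+300,75/6+145,.05),"cup",onz(t,660/6+300,385/6+145,.075),"jar",onz(t,313,158,.09))
for w in (np.radians(-1),np.radians(-4),np.radians(-7)):
  X=np.array([np.cos(w),np.sin(w),0]);Y=np.array([-X[1],X[0],0]);o=np.r_[f[:2],0]
  print(proj(s,o+.099*X+[0,0,.134])*1,"vs 273-279,197",proj(s,o+.024*Y+[0,0,.19]),proj(t,o+.099*X+[0,0,.134]),proj(t,o+[0,0,.215]),proj(t,o-Y*.116+[0,0,.148]))
E
```

```text
foot [ 0.49634637 -0.09450284  0.016     ] pad [ 0.59618764 -0.10708859  0.134     ] grip [ 0.49721349 -0.09531543  0.21      ] button [ 0.50047073 -0.07536723  0.19      ]
len 0.10063141192697894 yaw -7.184668153048744
card [ 0.48402684 -0.20816356  0.148     ]
mug [ 0.6268296  -0.23342754  0.085     ] handle [ 0.66205576 -0.28639752  0.05      ] cup [ 0.48915923 -0.29433832  0.075     ] jar [0.65502501 0.00644655 0.09      ]
[278.21002434 197.84179276] vs 273-279,197 [303.16093193 176.18422104] [346.9306238  172.93524207] [349.03837364 201.03353793] [386.63821944 204.55040963]
[277.26945876 196.93382066] vs 273-279,197 [302.88534025 176.38308318] [348.63877037 172.97978133] [349.03837364 201.03353793] [386.63414159 206.57603134]
[276.39371294 195.98636116] vs 273-279,197 [302.59727347 176.57054548] [350.34325053 173.11165336] [349.03837364 201.03353793] [386.5227687  208.59908018]
```

Everything agrees: the stand is at (0.497,-0.095) with yaw about −7°, and the pad is at (0.595,-0.107). I'll close the fingers and turn the tool so its y lies along the stand's y.

```bash
python3 -m pendant '[[1,[0,0,-5],[0,0,8]],[1,[0,0,-5],[0,0,8]],[1,[0,0,-5],[0,0,8]],[1,[0,0,-5],[0,0,8.7]],[1,[0,0,0],[0,0,0]]]' 30
cat > go.py <<'E'
import sys,numpy as np
from scipy.spatial.transform import Rotation as R
from plant import r
s=r.get_state();M=R.from_quat(s["eef_rot"]);p=np.array(s["tool_pos"])
t=np.array(eval(sys.argv[1]));print("pos",p.round(4),"t",s["clock"],"F",np.round(s["contact_force"],1),"open",s["opening"],"ff",s["finger_force"])
print("shift tool mm",(M.inv().apply(t-p)*1e3).round(1))
w=np.radians(-7);X=np.array([np.cos(w),np.sin(w),0]);G=R.from_matrix(np.c_[X*-1,[np.sin(-w)*-1,-np.cos(w),0],[0,0,-1]]) if 0 else R.from_matrix(np.c_[X,-np.cross([0,0,1],X),[0,0,-1]])
print("turn deg",np.degrees((M.inv()*G).as_rotvec()).round(1))
E
python3 go.py "[.595,-.107,.2]"
```

```text
clock: 0.72
tool_pos: [0.2713, -0.563, 0.2587]
eef_rot: [0.998, -0.06, -0.0, 0.0]
contact_force: [0.4, -0.2, 0.1]
opening: 0.455
finger_force: 0.0
pos [ 0.2713 -0.563   0.2587] t 0.725 F [ 0.4 -0.2  0.1] open 0.4552518079588726 ff 0.0
shift tool mm [ 266.7 -491.6   58.5]
turn deg [0.  0.  0.1]
```

```bash
python3 -m pendant '[[1,[26,-49,2],[0,0,0]],[1,[26,-49,2],[0,0,0]],[1,[26,-49,2],[0,0,0]],[1,[26,-49,2],[0,0,0]],[1,[26,-49,2],[0,0,0]],[1,[26,-49,2],[0,0,0]],[1,[26,-49,2],[0,0,0]],[1,[26,-49,2],[0,0,0]]]'
python3 go.py "[.595,-.107,.2]"
```

```text
clock: 1.72
tool_pos: [0.526, -0.1977, 0.2423]
eef_rot: [0.998, -0.059, -0.0, -0.0]
contact_force: [0.7, 0.2, 0.3]
opening: 0.008
finger_force: 0.0
pos [ 0.526  -0.1977  0.2423] t 1.725 F [0.7 0.2 0.3] open 0.007641017765068861 ff 0.0
shift tool mm [ 57.9 -98.2  42.3]
turn deg [-0.   0.   0.2]
```

```bash
python3 -m pendant '[[1,[29,-49,0],[0,0,0]],[1,[29,-49,0],[0,0,0]],[1,[0,0,20],[0,0,0]],[1,[0,0,20],[0,0,0]],[1,[0,0,0],[0,0,0]]]'
python3 go.py "[.595,-.107,.14]"
python3 - <<'E'
from plant import r,cams
import cv2,numpy as np
s=cams.snapshot("scene")["img"];w=cams.snapshot("wrist")
print(w["camera_matrix"],w["tool_from_camera"])
a=cv2.resize(s[110:230,215:335],(480,480),interpolation=cv2.INTER_CUBIC)
b=cv2.resize(w["img"],(320,200),interpolation=cv2.INTER_AREA);b=np.vstack([b,np.zeros((280,320,3),np.uint8)])
cv2.imwrite("pics/c1.png",np.hstack([a,b])[:,:,::-1])
E
```

```text
clock: 2.35
tool_pos: [0.5934, -0.1088, 0.2009]
eef_rot: [0.998, -0.06, -0.002, -0.0]
contact_force: [0.4, -0.1, 0.4]
opening: 0.002
finger_force: 0.0
pos [ 0.5934 -0.1088  0.2009] t 2.35 F [ 0.4 -0.1  0.4] open 0.002013439497161566 ff 0.0
shift tool mm [ 1.7 -1.9 60.9]
turn deg [-0.   0.3  0.2]
[[309.70691629   0.         317.19974672]
 [  0.         309.70691629 199.54367183]
 [  0.           0.           1.        ]] [[-1.23154047e-03  9.45791861e-01  3.24771057e-01  8.57348779e-02]
 [ 9.99998683e-01  1.50801251e-03 -5.99582695e-04 -7.96238364e-04]
 [-1.05683925e-03  3.24769891e-01 -9.45792473e-01 -1.46296453e-01]
 [ 0.00000000e+00  0.00000000e+00  0.00000000e+00  1.00000000e+00]]
```

View pics/c1.png

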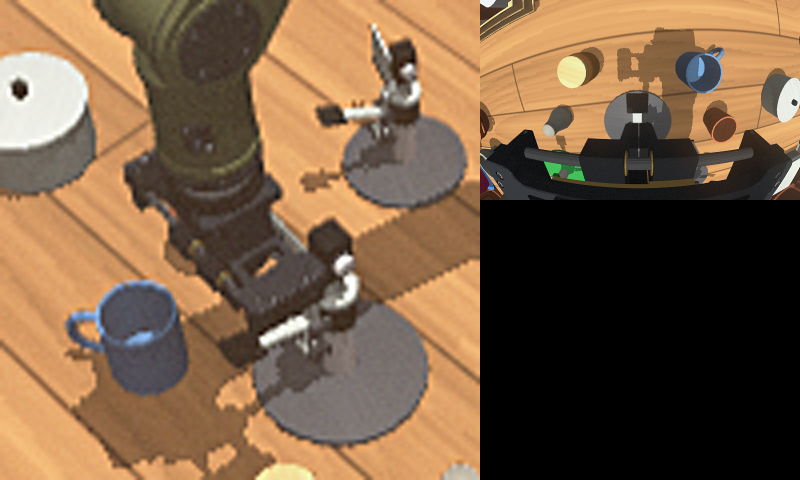

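The wrist view shows the pad laterally centred, at about full-frame (314,204), with the fingers in line. The scene crop shows the gripper clear of grip and mug. I'll check the pad, refining both points from the wrist view.

```bash
cat > wr.py <<'E'
import numpy as np
from scipy.spatial.transform import Rotation as R
def wray(w,st,u,v):
    K=w["camera_matrix"];T=w["tool_from_camera"];M=R.from_quat(st["eef_rot"]).as_matrix()
    x=(u-K[0,2])/K[0,0];y=(v-K[1,2])/K[1,1];th=np.hypot(x,y)+1e-9
    d=np.array([np.sin(th)*x/th,-np.sin(th)*y/th,-np.cos(th)])
    return np.array(st["tool_pos"])+M@T[:3,3],M@T[:3,:3]@d
def wz(w,st,u,v,z):
    c,d=wray(w,st,u,v);return c+d*(z-c[2])/d[2]
E
python3 - <<'E'
from plant import r,cams
import cv2,numpy as np
from wr import *
st=r.get_state();w=cams.snapshot("wrist")
g=cv2.cvtColor(w["img"],cv2.COLOR_RGB2GRAY)
m=(g<50).astype(np.uint8);m[:170]=0;m[228:]=0;m[:,:270]=0;m[:,370:]=0
n,l,s,c=cv2.connectedComponentsWithStats(m)
for i in range(1,n):
    if s[i,4]>60: print(s[i],c[i],wz(w,st,*c[i],.134))
cv2.imwrite("pics/w1.png",cv2.resize(w["img"][150:390,200:440],(600,600))[:,:,::-1])
E
```

```text
[ 293  187   43   39 1428] [315.67647059 205.57352941] [ 0.60212822 -0.10836622  0.134     ]
```

View pics/w1.png

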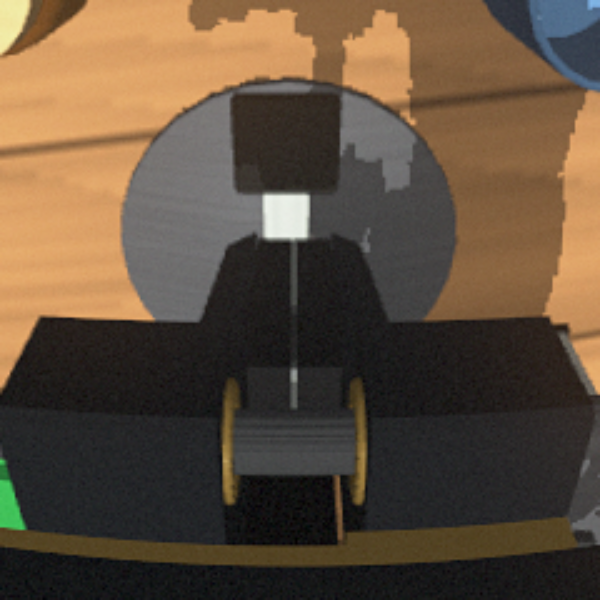

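The pad sits at wrist crop (285,143), at about (0.599,-0.108), which confirms the top view within a few mm. Now I'll press down.

```bash
python3 -m pendant '[[1,[4,0,15],[0,0,0]],[1,[0,0,20],[0,0,0]],[1,[0,0,18],[0,0,0]],[1,[0,0,8],[0,0,0]],[1,[0,0,8],[0,0,0]],[1,[0,0,8],[0,0,0]],[1,[0,0,8],[0,0,0]],[1,[0,0,8],[0,0,0]]]'
python3 -m pendant '[[1,[0,0,3],[0,0,0]],[1,[0,0,0],[0,0,0]]]'
```

```text
clock: 3.5
tool_pos: [0.6, -0.1098, 0.1105]
eef_rot: [0.998, -0.061, 0.001, 0.0]
contact_force: [-0.2, 0.1, 10.2]
opening: 0.004
finger_force: 4.8
clock: 3.75
tool_pos: [0.5977, -0.1094, 0.106]
eef_rot: [0.998, -0.061, -0.001, -0.0]
contact_force: [-0.4, 0.7, -1.1]
opening: 0.005
finger_force: 0.0
```

```bash
python3 -m pendant '[[1,[0,0,4],[0,0,0]],[1,[0,0,3],[0,0,0]],[1,[0,0,2],[0,0,0]],[1,[0,0,0],[0,0,0]]]'
```

```text
clock: 4.25
tool_pos: [0.5981, -0.1095, 0.0992]
eef_rot: [0.998, -0.061, -0.001, -0.0]
contact_force: [-4.9, 0.8, 15.2]
opening: 0.004
finger_force: 6.6
```

The lever is at its solid stop with 15 N on it. I'll go up and open.

```bash
python3 -m pendant '[[1,[0,0,-30],[0,0,0]],[1,[0,0,-45],[0,0,0]],[-1,[0,0,-45],[0,0,0]],[-1,[0,0,-45],[0,0,0]],[-1,[0,0,0],[0,0,0]],[-1,[0,0,0],[0,0,0]]]'
python3 go.py "[.4965,-.095,.26]"
python3 - <<'E'
from plant import r,cams
import cv2,numpy as np
from wr import *
from h import proj
st=r.get_state();w=cams.snapshot("wrist");s=cams.snapshot("scene")
p=np.array([.599,-.107,0])
for z in (.134,.1): print(z,proj(s,[.595,-.107,z]))
a=cv2.resize(s["img"][130:230,225:345],(480,400),interpolation=cv2.INTER_CUBIC)
b=cv2.resize(w["img"],(320,200),interpolation=cv2.INTER_AREA);b=np.vstack([b,np.zeros((200,320,3),np.uint8)])
cv2.imwrite("pics/c2.png",np.hstack([a,b])[:,:,::-1])
E
```

```text
clock: 5.0
tool_pos: [0.5982, -0.1095, 0.2619]
eef_rot: [0.998, -0.061, -0.001, -0.0]
contact_force: [-0.6, -0.3, -0.5]
opening: 0.437
finger_force: 0.0
pos [ 0.5982 -0.1095  0.2619] t 5.0 F [-0.6 -0.3 -0.5] open 0.4369506824268685 ff 0.0
shift tool mm [-102.7   -2.     2.1]
turn deg [-0.   0.1  0. ]
0.134 [276.22742848 195.98011441]
0.1 [277.17653305 201.32118522]
```

View pics/c2.png

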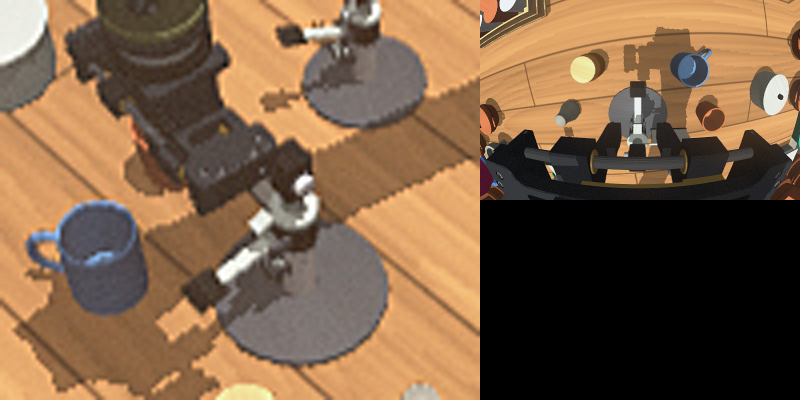

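The lever stays down: the pad is at scene (276,202), against a predicted (277,201). Next I'll move over the grip while the fingers open.

```bash
python3 -m pendant '[[-1,[-35,0,0],[0,0,0]],[-1,[-35,-1,0],[0,0,0]],[-1,[-33,-1,0],[0,0,0]],[-1,[0,0,0],[0,0,0]],[-1,[0,0,0],[0,0,0]]]'
python3 go.py "[.4965,-.095,.173]"
python3 - <<'E'
from plant import r,cams
import cv2
w=cams.snapshot("wrist")
cv2.imwrite("pics/w2.png",cv2.resize(w["img"][100:390,150:490],(680,580))[:,:,::-1])
E
```

```text
clock: 5.72
tool_pos: [0.4975, -0.0951, 0.2622]
eef_rot: [0.998, -0.061, 0.0, -0.0]
contact_force: [0.8, 0.2, -0.7]
opening: 1.001
finger_force: 0.0
pos [ 0.4975 -0.0951  0.2622] t 5.725 F [ 0.8  0.2 -0.7] open 1.0010744768838942 ff 0.0
shift tool mm [-1.   0.1 89.2]
turn deg [-0. -0.  0.]
```

View pics/w2.png

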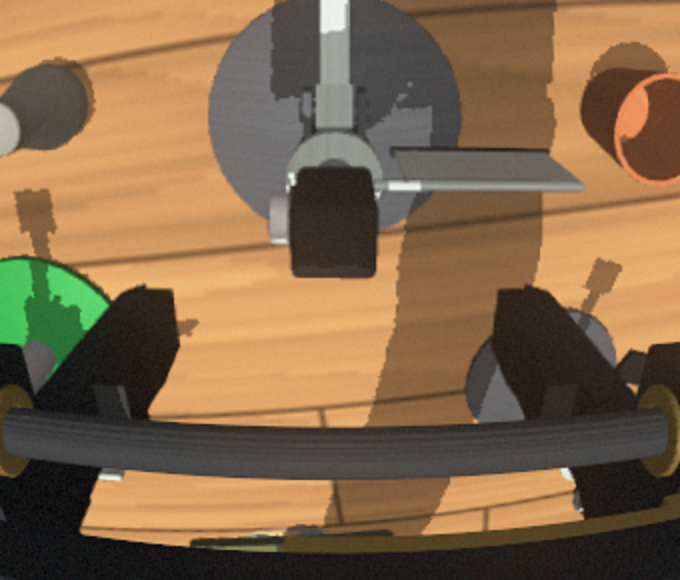

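The grip is square to the fingers and centred between them. Its top's rear edge is at full-frame (317,238) and the button is on the left at (290,210).

```bash
python3 - <<'E'
from plant import r,cams
from wr import *
st=r.get_state();w=cams.snapshot("wrist")
for u,v,z in((317,238,.215),(296,236,.215),(338.5,236,.215),(286,210,.19)): print(wz(w,st,u,v,z))
E
```

```text
[ 0.48904053 -0.09316624  0.215     ]
[ 0.49232308 -0.0789022   0.215     ]
[ 0.48869292 -0.10814533  0.215     ]
[ 0.50311819 -0.07124467  0.19      ]
```

```bash
python3 -m pendant '[[-1,[1,-1,20],[0,0,0]],[-1,[1,0,25],[0,0,0]],[-1,[0,0,25],[0,0,0]],[-1,[0,0,20],[0,0,0]],[-1,[0,0,0],[0,0,0]]]'
python3 -m pendant '[[0.0,[0,0,0],[0,0,0]],[0.2,[0,0,0],[0,0,0]],[1,[0,0,0],[0,0,0]],[1,[0,0,0],[0,0,0]],[1,[0,0,0],[0,0,0]],[1,[0,0,0],[0,0,0]]]' 35
```

```text
clock: 6.45
tool_pos: [0.4987, -0.0942, 0.1713]
eef_rot: [0.998, -0.061, -0.001, -0.0]
contact_force: [-0.2, -0.0, -0.4]
opening: 1.0
finger_force: 0.0
clock: 7.2
tool_pos: [0.499, -0.0945, 0.1729]
eef_rot: [0.998, -0.061, 0.0, 0.0]
contact_force: [-0.7, -2.2, -0.1]
opening: 0.348
finger_force: 30.3
```

The opening is 30.6 mm, so the button is fully in, and the side load is small. Now I'll lift.

```bash
python3 -m pendant '[[1,[0,0,-5],[0,0,0]],[1,[0,0,-10],[0,0,0]],[1,[0,0,-10],[0,0,0]],[1,[0,0,-10],[0,0,0]],[1,[0,0,-10],[0,0,0]],[1,[0,0,-10],[0,0,0]],[1,[0,0,-10],[0,0,0]]]'
python3 -m pendant '[[1,[0,0,-8],[0,0,0]],[1,[0,0,-8],[0,0,0]],[1,[0,0,-4],[0,0,0]],[1,[0,0,0],[0,0,0]]]'
```

```text
clock: 8.07
tool_pos: [0.499, -0.0945, 0.2385]
eef_rot: [0.998, -0.061, 0.0, 0.0]
contact_force: [2.7, -0.4, -6.1]
opening: 0.348
finger_force: 35.0
clock: 8.57
tool_pos: [0.499, -0.0945, 0.2581]
eef_rot: [0.998, -0.061, 0.0, 0.0]
contact_force: [2.6, -0.1, -2.8]
opening: 0.344
finger_force: 35.0
```

```bash
python3 -m pendant '[[1,[0,0,-2],[0,0,0]],[1,[0,0,-2],[0,0,0]],[1,[0,0,-1],[0,0,0]],[1,[0,0,-1],[0,0,0]],[1,[0,0,0],[0,0,0]]]'
```

```text
clock: 9.2
tool_pos: [0.4989, -0.0944, 0.263]
eef_rot: [0.998, -0.061, -0.0, 0.0]
contact_force: [6.0, -2.5, -12.3]
opening: 0.343
finger_force: 35.0
```

The TCP has risen 90.1 mm and the pull is up to 12 N, so it's at the second stop. I'll check once with a picture.

```bash
python3 - <<'E'
from plant import r,cams
import cv2
from h import *
s=cams.snapshot("scene")
X=np.array([.9925,-.122,0]);Y=np.array([.122,.9925,0]);o=np.array([.497,-.095,0])
for n,p in dict(card_up=o-.074*Y+[0,0,.208],card_45=o-.074*Y+[0,0,.163],pad=o+.099*X+[0,0,.1]).items(): print(n,(proj(s,p)-[225,110])*4.5)
cv2.imwrite("pics/c3.png",cv2.resize(s["img"][110:230,225:345],(540,540),interpolation=cv2.INTER_CUBIC)[:,:,::-1])
st=r.get_state();print(st["contact_force"],st["opening"],st["tool_pos"])
E
```

```text
card_up [271.85929266 206.55665329]
card_45 [276.29181459 243.16611377]
pad [234.48567486 411.08019154]
[  5.19634619  -2.27773847 -12.23374401] 0.33932250490999033 [ 0.49893088 -0.09445413  0.26298991]
```

View pics/c3.png

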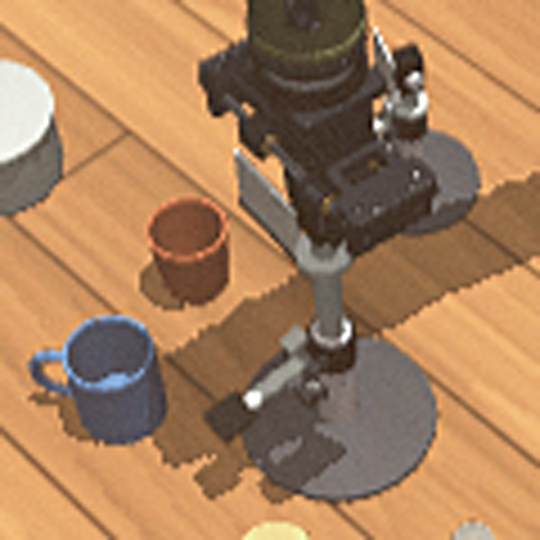

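The card centre is at about (272,205), matching the prediction for the second stop. The lever is down, and the mug and cup haven't moved.

```bash
python3 -c "
from plant import r
s=r.get_state();print(s['opening'],s['finger_force'],s['contact_force']);print(r.finish_job())"
```

```text
0.33932250490999033 34.99185268767178 [  5.19634619  -2.27773847 -12.23374401]
the job is handed in; nothing more can be done
None
```

The job is handed in: the hold-down lever stays clicked down by itself, and the pole is held at its second stop (raised 90 mm) with the button squeezed; the mug and cup beside it did not move, and nothing came near the other pots.

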